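# Add a board to the drying press

### The job

Put the loose board into the drying press: swing the press arm up until it stays up, lay the two loose stickers (spacer sticks) across the top of the pile, one straight above each line of stickers already in it, and lay the board flat on them, square over the pile. Nobody has measured how high the pile is, so lower each piece until you feel it touch before you let go, and do not drop anything. Then lower the arm, without letting it slam, until its steel crossbar rests on the board by its own weight; leave the other things on the bench where they are.

Things in the scene. Friction and masses are not known exactly. Their poses are not given: they have to be found in the camera images.
- press: fixed wooden drying press with a pile of boards on it. Origin on the bench top under the middle of the pile; x points from the arm's free end to its hinge, y to the left along the boards, z up. Base board 18 mm thick, x -115 to +185 mm, y within 108 mm. Behind the pile two steel cheeks (x 118 to 162 mm, 135 mm high, y within 55 mm) carry the arm's hinge pin
- pile_middle (a point): point on the press on the vertical through the middle of the pile, 18 mm above the bench (the base's upper face, not the pile's top). The pile: pale boards 56 mm (press x) by 180 mm (press y) by 18 mm with stickers between; it does not move. Its flat, level top is 51 to 82 mm above the bench, different every time and not reported
- left_line (a point): point on the press, under the middle of the left line of stickers in the pile (press x = 0, y = +60 mm), 18 mm above the bench, not at the pile's top. The stickers in the pile are brown sticks, 80 mm along press x, 18 mm along y, 16 mm thick
- right_line (a point): the same for the right line of stickers (press x = 0, y = -60 mm)
- press_hinge (a point): point on the press, middle of the arm's hinge pin (press x = 140 mm, y = 0, 113 mm above the bench); the pin runs along press y
- hold_down (a joint): angle of the press arm, rad: 0 = level on its stop, as at the start; grows as the free end rises; upper stop at 1.5. A spring carries part of its weight: past about 1.3 it stays up or rises by itself, below about 1.0 it sinks; about 3 N up at lever_grip lifts it
- lever_grip (a point): point on the arm's axis 220 mm from the hinge pin, where to pinch it; moves with the arm. The arm is a wooden bar 26 mm wide (press y) and 26 mm thick, ending 245 mm from the pin. Under it, 140 mm from the pin, is a round steel crossbar, 24 mm thick, 156 mm long along y, its centre 18 mm below the bar's axis; its underside is 83 mm above the bench with the arm at 0
- board: loose pale board, 56x180x18 mm (x, y, z), 0.13 kg; origin in the middle of its underside, y along its length; lies flat on the bench on the robot's right
- sticker_a: loose sticker, a plain brown wooden stick 18x80x16 mm (x, y, z), 20 g; origin in the middle of its underside, y along its length; lies flat on the bench on the robot's left. Alike with sticker_b; either may go on either line
- sticker_b: the other loose sticker, the same in every way
- wedge_block: bystander: dark reddish wooden block 30x70x20 mm, lying near the stickers, origin in the middle of its underside
- tape_measure: bystander: yellow tape measure 36x80x64 mm, origin under its middle
- try_square: bystander: try square 185x110x15 mm lying flat, origin under its middle
- mug: bystander: white dotted mug 92x127x93 mm, origin under its middle
Not all that is in view belongs to the job. Leave any blue or white look-alike of the sticker_b alone.

How it is judged:
On the way, in this order (a step that is already met when the one before it is completed fails the run):
1. the press arm has been swung up past 1.3 rad, where it stays up (value of joint hold_down above 1.3 rad), for 0.2 s.
2. one sticker, on either line, has been felt to touch the pile while still held ((((horizontal distance between sticker_a and left_line below 0.018 m and angle between the y axis of sticker_a and the x axis of press, either way round below 0.22 rad) and contact force between sticker_a and press above 0.3 N and contact force between the fingers and sticker_a above 0.5 N) or ((horizontal distance between sticker_a and right_line below 0.018 m and angle between the y axis of sticker_a and the x axis of press, either way round below 0.22 rad) and contact force between sticker_a and press above 0.3 N and contact force between the fingers and sticker_a above 0.5 N) or ((horizontal distance between sticker_b and left_line below 0.018 m and angle between the y axis of sticker_b and the x axis of press, either way round below 0.22 rad) and contact force between sticker_b and press above 0.3 N and contact force between the fingers and sticker_b above 0.5 N) or ((horizontal distance between sticker_b and right_line below 0.018 m and angle between the y axis of sticker_b and the x axis of press, either way round below 0.22 rad) and contact force between sticker_b and press above 0.3 N and contact force between the fingers and sticker_b above 0.5 N))), for 0.05 s.
3. with one sticker lying on its line, the other has been felt to touch the pile on the other line while still held (((((horizontal distance between sticker_a and left_line below 0.018 m and angle between the y axis of sticker_a and the x axis of press, either way round below 0.22 rad) and contact force between sticker_a and press above 0.3 N and contact force between the fingers and sticker_a above 0.5 N) and ((horizontal distance between sticker_b and right_line below 0.018 m and angle between the y axis of sticker_b and the x axis of press, either way round below 0.22 rad) and contact force between sticker_b and press above 0.05 N)) or (((horizontal distance between sticker_a and right_line below 0.018 m and angle between the y axis of sticker_a and the x axis of press, either way round below 0.22 rad) and contact force between sticker_a and press above 0.3 N and contact force between the fingers and sticker_a above 0.5 N) and ((horizontal distance between sticker_b and left_line below 0.018 m and angle between the y axis of sticker_b and the x axis of press, either way round below 0.22 rad) and contact force between sticker_b and press above 0.05 N)) or (((horizontal distance between sticker_b and left_line below 0.018 m and angle between the y axis of sticker_b and the x axis of press, either way round below 0.22 rad) and contact force between sticker_b and press above 0.3 N and contact force between the fingers and sticker_b above 0.5 N) and ((horizontal distance between sticker_a and right_line below 0.018 m and angle between the y axis of sticker_a and the x axis of press, either way round below 0.22 rad) and contact force between sticker_a and press above 0.05 N)) or (((horizontal distance between sticker_b and right_line below 0.018 m and angle between the y axis of sticker_b and the x axis of press, either way round below 0.22 rad) and contact force between sticker_b and press above 0.3 N and contact force between the fingers and sticker_b above 0.5 N) and ((horizontal distance between sticker_a and left_line below 0.018 m and angle between the y axis of sticker_a and the x axis of press, either way round below 0.22 rad) and contact force between sticker_a and press above 0.05 N)))), for 0.05 s.
4. the board, square over the pile, has been felt to touch the stickers while still held ((((horizontal distance between sticker_a and left_line below 0.018 m and angle between the y axis of sticker_a and the x axis of press, either way round below 0.22 rad) and (horizontal distance between sticker_b and right_line below 0.018 m and angle between the y axis of sticker_b and the x axis of press, either way round below 0.22 rad)) or ((horizontal distance between sticker_a and right_line below 0.018 m and angle between the y axis of sticker_a and the x axis of press, either way round below 0.22 rad) and (horizontal distance between sticker_b and left_line below 0.018 m and angle between the y axis of sticker_b and the x axis of press, either way round below 0.22 rad))) and horizontal distance between board and pile_middle below 0.018 m and angle between the y axis of board and the y axis of press, either way round below 0.15 rad and contact force between the fingers and board above 0.5 N and (contact force between board and sticker_a above 0.3 N or contact force between board and sticker_b above 0.3 N)), for 0.05 s.
At the end, for the whole second after the job is handed in: a sticker lies over each line (centre within 18 mm, within 0.22 rad of square across); the board lies level on both (0.05 rad), centre within 18 mm of the pile's middle, within 0.15 rad of its direction; the arm is down, its crossbar bearing on the board with over 1 N; all at rest ((((horizontal distance between sticker_a and left_line below 0.018 m and angle between the y axis of sticker_a and the x axis of press, either way round below 0.22 rad) and (horizontal distance between sticker_b and right_line below 0.018 m and angle between the y axis of sticker_b and the x axis of press, either way round below 0.22 rad)) or ((horizontal distance between sticker_a and right_line below 0.018 m and angle between the y axis of sticker_a and the x axis of press, either way round below 0.22 rad) and (horizontal distance between sticker_b and left_line below 0.018 m and angle between the y axis of sticker_b and the x axis of press, either way round below 0.22 rad))) and horizontal distance between board and pile_middle below 0.018 m and angle between the y axis of board and the y axis of press, either way round below 0.15 rad and angle between board's own z axis and vertical below 0.05 rad and contact force between board and sticker_a above 0.3 N and contact force between board and sticker_b above 0.3 N and contact force between each of sticker_a, sticker_b and press above 0.3 N and contact force between board and press above 1 N and value of joint hold_down below 0.45 rad and linear speed of each of sticker_a, sticker_b, board below 0.02 m/s); the robot touches nothing.
It fails at once if a sticker or the board is dropped: it moves faster than 0.35 m/s (a fall of about 6 mm) while the fingers do not touch it ((linear speed of sticker_a above 0.35 m/s and contact force between the fingers and sticker_a below 0.05 N) or (linear speed of sticker_b above 0.35 m/s and contact force between the fingers and sticker_b below 0.05 N) or (linear speed of board above 0.35 m/s and contact force between the fingers and board below 0.05 N)).
It fails at once if the arm slams: it swings down faster than 2.5 rad/s (velocity of joint hold_down below -2.5 rad/s).
It fails at once if a bystander (wedge block, tape measure, try square or mug) is moved by more than 30 mm (distance of any of wedge_block, tape_measure, try_square, mug from where it was at the start of the episode above 0.03 m).
It also fails if it takes over 72 s, if anything falls off the work surface, if the arm or the gripper's body presses on something with over 40 N, if the wrist force passes 120 N, or if a joint passes its speed limit or range.

### The arm

A 6-joint arm with a two-finger parallel gripper is mounted at the origin on a cart in front of the work surface, level with it; the furniture and walls round the work are solid. World frame = base frame: x ahead of the robot, y to its left, z up, the work surface at z = 0. Lengths are in m, angles in rad, forces in N, time in s.
With the tool pointing down it reaches from about 0.25 to 0.775 m from the base axis. Payload 4 kg.
Tool frame: the origin (TCP) lies on the centre line of the jaws, within the pads' length; the fingertips stand 25 mm ahead of it and the grasp point (between the pads) lies 6 mm ahead of it; z points along the fingers, y is the line along which they close (so a half turn about z gives the same grasp; the last joint's range is limited). The gripper opens to 94 mm and grips with 3 to 60 N. Pads are 16 mm wide; open, the fingers measure 119 mm over their backs; the gripper's body (75 mm by 177 mm) begins 78 mm behind the grasp point.
Start: joints at [-1.362, 0.087, 1.371, -0, 1.684, -0.103], TCP at [0.169, -0.523, 0.231] pointing down, gripper open.
Joint ranges: [-3.1, 3.1], [-0.76, 2.03], [0.27, 2.55], [-1.08, 4.22], [0.17, 2.65], [-2.57, 2.57]. Speed limits (rad/s): [2.79, 2.79, 3.14, 3.14, 3.14, 3.14].

### API

Orientations are given as a rotation vector (axis times angle).
In Python, from bench import robot, imaging gives the robot as it stands.
- The arm moves only by the shell command python3 -m crank 'ROWS' [OPENING] [FORCE]. ROWS is text: rows parted by semicolons, each of 4 numbers parted by spaces: the shift along the tool's x, y, z in cm, then the turn about the tool's z in rad. A call has exactly 8 rows; each row shifts and turns the commanded pose from where the row before left it, along the tool's axes as they then stand; what a row does not reach is not made up. A row lasts 1/12 s, in which the tool goes at most 41.7 mm and 7.16 degrees, less where a joint would pass 70% of its speed; a pose out of reach is approached as far as the arm can. A call with a gripper value outside its range is refused whole. OPENING is the finger opening in cm, from 0 to 9.4, set as the call begins (- or left out, the last holds). The fingers move at their own pace and stop on an object; FORCE is the grip in N (left out, the last holds). Time passes only in rows, so rows that do not move let the fingers close, or fill a call up. It gives the time, the measured TCP pose, the force, the opening and the grip force at its end, in the units of the state.
- robot.sense(): the state, without advancing time (a new reading comes with each control period).
- imaging.get_image(name): name is "side" or "top"; returns (picture, depth): 400x640x3 uint8, red, green, blue; 400x640 float32, m along the optical axis (not along the pixel's ray), 0 where there is no reading.
- imaging.camera_params(name): a dict with "fovy" (degrees; the focal length in pixels is half the picture's height over the tangent of half this angle, whatever the lens; pixels are square), "cx", "cy" (the principal point, pixels), "camera_from_world" (4x4, takes a point from world to camera coordinates). Camera axes: x right, y up, looking along -z (the intrinsics and any distortion apply to the point x, -y, -z); pixel columns grow to the right and rows downward; lengths in m; the calibration is good to about 2 mm. A picture is of the moment at which its call begins. camera_params takes no time and is no camera call.
- robot.sign_off(): hands the job in; it is judged then, once.
The state is a dict: "time": time; "joint_positions": joint angles; "joint_velocities": joint speeds; "joint_torque": joint torques, N m; "position": TCP position; "ee_rot": TCP orientation; "ft_force": force on the tool from outside, world axes, zero at the start; "wrist_torque": the same for the moment, N m; "gripper_width": opening from 0.0 (shut) to 1.0 (fully open); "grasp_force": force on a finger pad.
Only numpy, scipy, OpenCV 4.12 (cv2) and the standard library are available. Lean on these libraries where they do the work, as an engineer would, in place of code of your own. Each camera call takes 0.05 s, during which the arm holds its last target. There are 200 camera calls.

## Working session

There is one attempt and no reset: what is moved stays moved. The work goes in short steps, Python scripts to look and compute and a shell command to move; the robot and the scene stay as the last step left them, time stands still between calls to the robot, and variables do not carry over. Pictures are saved under pics/ and viewed, at most 10 in all, crops included, and the job is handed in when it is done.

```bash
ls; mkdir -p pics; cat > h.py <<'E'
import numpy as np, cv2
from bench import robot, imaging
def cam(n):
    p=imaging.camera_params(n); f=200/np.tan(np.radians(p["fovy"])/2)
    return p,f
def cloud(n,d):
    p,f=cam(n); v,u=np.mgrid[0:400,0:640].astype(float)
    pc=np.stack([(u-p["cx"])/f*d,-(v-p["cy"])/f*d,-d,np.ones_like(d)],-1)
    return (pc@np.linalg.inv(np.array(p["camera_from_world"])).T)[...,:3]
def grab(n):
    im,d=imaging.get_image(n); return im,d,cloud(n,d)
E
python3 - <<'E'
from h import *
print({n:imaging.camera_params(n) for n in("side","top")})
for n in("side","top"):
    im,d,w=grab(n); cv2.imwrite(f"pics/{n}0.png",im[...,::-1]); np.savez(f"{n}0.npz",im=im,d=d,w=w)
print(robot.sense())
E
```

```text
pics
{'side': {'fovy': 48.27572299654602, 'cx': 320.0326423530033, 'cy': 199.82126706612482, 'camera_from_world': array([[-0.98745375, -0.15765424, -0.0089574 ,  0.52163339],
       [ 0.09362818, -0.6302234 ,  0.77074784, -0.12432145],
       [-0.12715683,  0.76023917,  0.63707734, -1.34343952],
       [ 0.        ,  0.        ,  0.        ,  1.        ]])}, 'top': {'fovy': 52.33231695097948, 'cx': 314.75310380751193, 'cy': 196.90491961562026, 'camera_from_world': array([[ 0.0253354 , -0.99950674,  0.01855798, -0.06930038],
       [ 0.9963954 ,  0.02675123,  0.08050205, -0.53676221],
       [-0.08095879,  0.01645153,  0.99658167, -1.38707888],
       [ 0.        ,  0.        ,  0.        ,  1.        ]])}}
{'time': 0.1, 'joint_positions': array([-1.36207971e+00,  8.78818165e-02,  1.37205838e+00,  1.92997749e-06,
        1.68361677e+00, -1.03104528e-01]), 'joint_velocities': array([ 0.00088748, -0.00265659, -0.00305619, -0.00114702, -0.00066599,
       -0.00079682]), 'joint_torque': array([ 2.71519311e-03, -3.41253054e+01, -3.03300726e+01,  7.20155588e-02,
        3.04091640e-02, -9.78704315e-05]), 'position': array([ 0.16863875, -0.52304968,  0.22944349]), 'ee_rot': array([-3.10154891e+00, -4.87521255e-01,  1.59751123e-04]), 'ft_force': array([ 0.29769339,  0.03697469, -0.5347918 ]), 'wrist_torque': array([ 0.01537528, -0.00203457,  0.0350214 ]), 'grasp_force': 0.0, 'gripper_width': 0.9995542444005441}
```

View pics/top0.png

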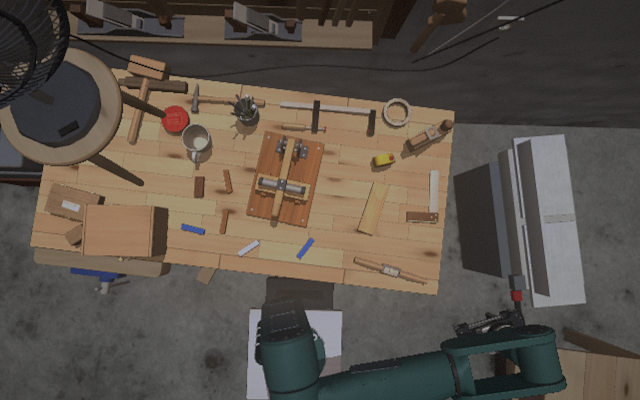

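View pics/side0.png

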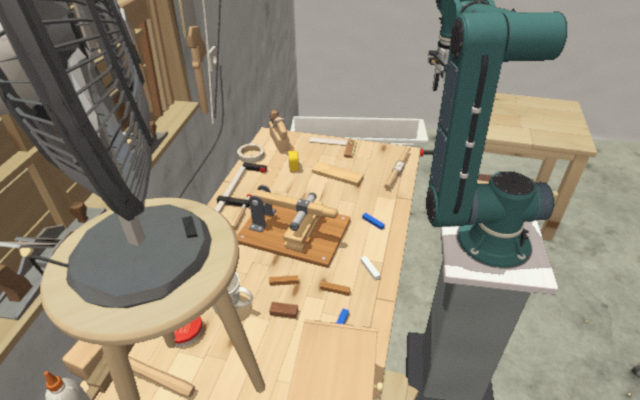

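Top view: the press is at about (285,180), with its hinge end at (290,148) and its free end at (277,215). The loose board is at (372,208). The brown sticks at (227,181) and (224,221) fit the stickers. The block at (199,187) is darker and wider, so it is the wedge. The sticks at (193,229) and (305,248) are blue and the one at (249,248) is white, so those are look-alikes. Next I'll check an enlarged crop and measure.

```bash
cat > seg.py <<'E'
from h import *
def blob(im,w,uv,tol=28,zmin=None,show=True,r=45):
    # flood fill in Lab around seed -> min area rect in world xy
    lab=cv2.cvtColor(im,cv2.COLOR_RGB2LAB); m=np.zeros((402,642),np.uint8)
    cv2.floodFill(lab.copy(),m,uv,0,(tol*2,tol,tol),(tol*2,tol,tol),8|cv2.FLOODFILL_FIXED_RANGE|cv2.FLOODFILL_MASK_ONLY|(1<<8))
    m=m[1:-1,1:-1]>0
    return m
E
python3 - <<'E'
from h import *
z=np.load("top0.npz"); im,w=z["im"],z["w"]
c=cv2.resize(im[120:270,180:400],None,fx=3.6,fy=3.6,interpolation=cv2.INTER_CUBIC)
cv2.imwrite("pics/crop1.png",c[...,::-1])
def rect(u0,v0,u1,v1,zl,zh,name):
    s=w[v0:v1,u0:u1]; m=(s[...,2]>zl)&(s[...,2]<zh)
    n,lab,st,_=cv2.connectedComponentsWithStats(m.astype(np.uint8))
    k=1+np.argmax(st[1:,4]); p=s[lab==k]
    (c,sz,a)=cv2.minAreaRect((p[:,:2]*1000).astype(np.float32))
    b=cv2.boxPoints((c,sz,a)); e=max([b[1]-b[0],b[2]-b[1]],key=np.linalg.norm)
    print(name,len(p),np.round(c,1),np.round(sz,1),"long-axis ang",round(np.arctan2(e[1],e[0]),3),"z",np.percentile(p[:,2],[10,50,90]).round(4))
print("bench",np.median(w[225:235,330:345,2]))
rect(215,163,240,198,.008,.03,"s1")
rect(212,203,240,240,.008,.03,"s2")
rect(188,170,209,204,.008,.03,"wedge")
rect(350,172,395,245,.008,.03,"board")
rect(175,215,212,240,.008,.03,"blue")
rect(240,120,335,235,.009,.025,"base")
rect(240,120,335,235,.085,.3,"arm")
rect(240,120,335,235,.055,.3,"arm+")
E
```

```text
bench 0.00039231336059719624
s1 126 [589.5 251.8] [80.2 18.6] long-axis ang 0.236 z [0.0112 0.0149 0.0194]
s2 125 [447.1 258.4] [19.3 79.1] long-axis ang -0.146 z [0.0111 0.0149 0.0195]
wedge 185 [567.7 349.2] [67.1 30.3] long-axis ang 0.009 z [0.0139 0.0189 0.0231]
board 839 [ 507.5 -261.4] [ 61.9 179.8] long-axis ang -0.316 z [0.0137 0.0172 0.0209]
blue 122 [421.4 363.2] [78.2 21.9] long-axis ang 1.335 z [0.0124 0.0153 0.0184]
base 3458 [603.4  50.3] [215.  300.3] long-axis ang -0.192 z [0.0136 0.0173 0.0212]
arm 1095 [595.   42.5] [152.3 260.1] long-axis ang -0.488 z [0.1019 0.1227 0.1283]
arm+ 1569 [604.5  46.5] [209.7 220. ] long-axis ang -0.932 z [0.0629 0.1094 0.1273]
```

View pics/crop1.png

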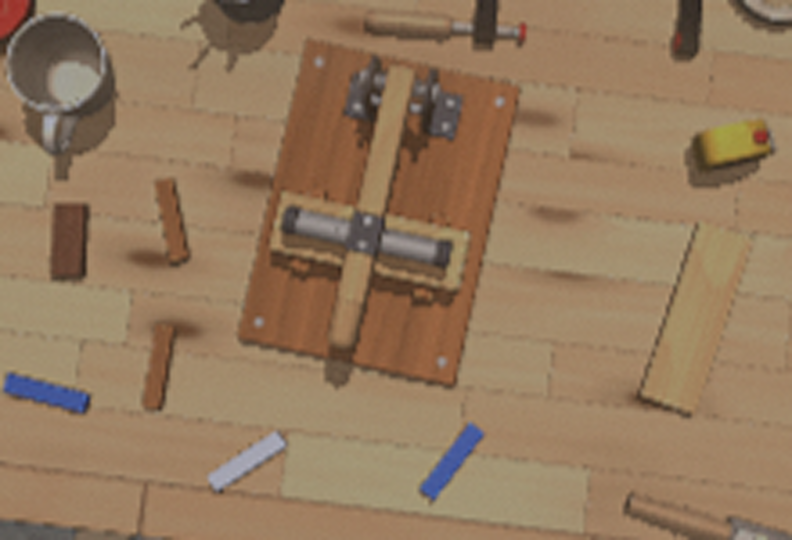

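The crop confirms it: two plain brown sticks at crop (172,220) and (158,365), the dark wedge at (70,240), and the blue and white look-alikes apart from them. That fits the stickers. Now I'll write a planning helper and head for the lever.

```bash
cat > go.py <<'E'
# go.py x y z heading : turn (tool z), then tool-axis shifts after that turn
import sys; from h import *
from scipy.spatial.transform import Rotation as R
def plan(x,y,z,h):
    s=robot.sense(); M=R.from_rotvec(s["ee_rot"]).as_matrix(); h0=np.arctan2(M[1,0],M[0,0])
    t=-((h-h0+np.pi)%(2*np.pi)-np.pi); d=np.array([x,y,z])-s["position"]
    now=M.T@d; aft=R.from_rotvec([0,0,t]).as_matrix().T@now
    print("t %.2f pos %s head %.3f j6 %.2f F %s grip %.1f w %.3f"%(s["time"],s["position"].round(4),h0,s["joint_positions"][5],s["ft_force"].round(1),s["grasp_force"],s["gripper_width"]))
    print("turn %.3f | cm before-turn axes %s | after-turn axes %s | rows>=%d,%d"%(t,(now*100).round(2),(aft*100).round(2),np.ceil(np.linalg.norm(d)/.0417),np.ceil(abs(t)/.125)))
H=-0.192; xd=np.array([np.cos(H),np.sin(H)]); yd=np.array([-xd[1],xd[0]]); O=np.array([.6034,.0503])-.035*xd
def P(px,py): return O+px*xd+py*yd
if __name__=="__main__":
    a=sys.argv[1:]
    if a[0]=="p": x,y=P(float(a[1]),float(a[2])); a=a[3:]
    else: x,y=float(a[0]),float(a[1]); a=a[2:]
    plan(x,y,float(a[0]),float(a[1]))
E
python3 go.py p -.08 0 .2 -.192
```

```text
t 0.10 pos [ 0.1686 -0.523   0.2294] head 0.312 j6 -0.10 F [ 0.3  0.  -0.5] grip 0.0 w 1.000
turn 0.504 | cm before-turn axes [ 48.9  -46.78   3.05] | after-turn axes [ 20.24 -64.57   3.05] | rows>=17,5
```

```bash
python3 -m crank '0 0 0 .101;0 0 0 .101;0 0 0 .101;0 0 0 .101;0 0 0 .1;1.12 -3.59 .17 0;1.12 -3.59 .17 0;1.12 -3.59 .17 0' 5 && python3 -m crank '1.12 -3.59 .17 0;1.12 -3.59 .17 0;1.12 -3.59 .17 0;1.12 -3.59 .17 0;1.12 -3.59 .17 0;1.12 -3.59 .17 0;1.12 -3.59 .17 0;1.12 -3.59 .17 0' && python3 -m crank '1.12 -3.59 .17 0;1.12 -3.59 .17 0;1.12 -3.59 .17 0;1.12 -3.59 .17 0;1.12 -3.59 .17 0;1.12 -3.59 .17 0;1.12 -3.59 .17 0;0 0 0 0'; python3 go.py p -.08 0 .119 -.192
```

```text
time: 0.77
position: [0.2223, -0.423, 0.2243]
ee_rot: [-3.125, 0.304, 0.001]
ft_force: [1.5, -0.2, -0.1]
gripper_width: 0.533
grasp_force: 0.0
time: 1.43
position: [0.3653, -0.1575, 0.2114]
ee_rot: [3.127, -0.302, -0.0]
ft_force: [-0.2, -0.3, 0.1]
gripper_width: 0.532
grasp_force: 0.0
time: 2.1
position: [0.4912, 0.0775, 0.1982]
ee_rot: [-3.125, 0.291, 0.003]
ft_force: [-1.2, -0.2, 0.7]
gripper_width: 0.53
grasp_force: 0.0
t 2.10 pos [0.4912 0.0775 0.1982] head -0.185 j6 1.80 F [-1.2 -0.2  0.7] grip 0.0 w 0.530
turn 0.007 | cm before-turn axes [0.05 0.55 7.92] | after-turn axes [0.05 0.55 7.92] | rows>=2,1
```

```bash
python3 -m crank '0 .3 0 0;0 .2 2 0;0 0 2.5 0;0 0 2.5 0;0 0 1 0;0 0 0 0;0 0 0 0;0 0 0 0' && python3 -m crank '0 0 0 0;0 0 0 0;0 0 0 0;0 0 0 0;0 0 0 0;0 0 0 0;0 0 0 0;0 0 0 0' 0 8; python3 go.py p -.08 0 .119 -.192
python3 -c "
import numpy as np
a=0;p=np.array([-.22,0])
for b in np.linspace(0,1.48,21)[1:]:
    q=.22*np.array([-np.cos(b),np.sin(b)]);print(np.round(b,2),np.round((q-p)*100,2)*[1,-1]);p=q"
```

```text
time: 2.77
position: [0.49, 0.0668, 0.1216]
ee_rot: [-3.127, 0.303, -0.005]
ft_force: [0.6, 0.2, 0.3]
gripper_width: 0.532
grasp_force: 0.0
time: 3.43
position: [0.4902, 0.0703, 0.1208]
ee_rot: [-3.121, 0.299, -0.004]
ft_force: [1.4, 6.7, -0.3]
gripper_width: 0.279
grasp_force: 8.0
t 3.43 pos [0.4902 0.0703 0.1208] head -0.191 j6 1.79 F [ 1.4  6.7 -0.3] grip 8.0 w 0.279
turn 0.001 | cm before-turn axes [-0.01 -0.2   0.18] | after-turn axes [-0.01 -0.2   0.18] | rows>=1,1
0.07 [ 0.06 -1.63]
0.15 [ 0.18 -1.62]
0.22 [ 0.3 -1.6]
0.3 [ 0.42 -1.57]
0.37 [ 0.53 -1.54]
0.44 [ 0.64 -1.49]
0.52 [ 0.75 -1.44]
0.59 [ 0.86 -1.38]
0.67 [ 0.96 -1.32]
0.74 [ 1.05 -1.24]
0.81 [ 1.14 -1.16]
0.89 [ 1.22 -1.07]
0.96 [ 1.3  -0.98]
1.04 [ 1.37 -0.88]
1.11 [ 1.43 -0.78]
1.18 [ 1.48 -0.67]
1.26 [ 1.53 -0.56]
1.33 [ 1.57 -0.44]
1.41 [ 1.59 -0.33]
1.48 [ 1.61 -0.21]
```

```bash
python3 -m crank '0 -.3 0 0;.06 0 -1.63 0;.18 0 -1.62 0;.3 0 -1.6 0;.42 0 -1.57 0;.53 0 -1.54 0;.64 0 -1.49 0;.75 0 -1.44 0' && python3 -m crank '.86 0 -1.38 0;.96 0 -1.32 0;1.05 0 -1.24 0;1.14 0 -1.16 0;1.22 0 -1.07 0;1.3 0 -.98 0;0 0 0 0;0 0 0 0'; python3 go.py p .081 0 .331 -.192
```

```text
time: 4.1
position: [0.5172, 0.0652, 0.2286]
ee_rot: [-3.127, 0.301, 0.005]
ft_force: [-0.8, 1.6, -3.3]
gripper_width: 0.277
grasp_force: 8.0
time: 4.77
position: [0.5823, 0.0525, 0.3003]
ee_rot: [-3.127, 0.301, -0.0]
ft_force: [-0.2, 0.8, 0.2]
gripper_width: 0.273
grasp_force: 8.0
t 4.77 pos [0.5823 0.0525 0.3003] head -0.192 j6 1.76 F [-0.2  0.8  0.2] grip 8.0 w 0.273
turn -0.000 | cm before-turn axes [ 6.71 -0.19 -3.06] | after-turn axes [ 6.71 -0.19 -3.06] | rows>=2,1
```

```bash
python3 -m crank '1.37 0 -.88 0;1.43 0 -.78 0;1.48 0 -.67 0;1.53 0 -.56 0;1.57 0 -.44 0;1.59 0 -.33 0;1.6 0 -.21 0;.3 0 0 0' && python3 -m crank '0 0 0 0;0 0 0 0;0 0 0 0;0 0 0 0;0 0 0 0;0 0 0 0;0 0 0 0;0 0 0 0'; python3 go.py p .124 0 .338 -.192
```

```text
time: 5.43
position: [0.69, 0.0316, 0.3386]
ee_rot: [-3.127, 0.301, -0.002]
ft_force: [0.2, 1.4, 2.1]
gripper_width: 0.278
grasp_force: 8.0
time: 6.1
position: [0.6885, 0.0319, 0.3385]
ee_rot: [-3.127, 0.301, 0.002]
ft_force: [1.9, 2.9, -1.6]
gripper_width: 0.276
grasp_force: 8.0
t 6.10 pos [0.6885 0.0319 0.3385] head -0.192 j6 1.73 F [ 1.9  2.9 -1.6] grip 8.0 w 0.276
turn 0.000 | cm before-turn axes [ 0.2  -0.18  0.05] | after-turn axes [ 0.2  -0.18  0.05] | rows>=1,1
```

```bash
python3 -m crank '0 0 0 0;0 0 0 0;0 0 0 0;0 0 0 0;-1 0 0 0;-3 0 0 0;-4 0 0 0;-4 0 0 0' 5; python3 go.py .5895 .2518 .12 .236;  python3 - <<'E'
from h import *
im,d,w=grab("side"); cv2.imwrite("pics/s2.png",im[100:330,180:500][...,::-1])
E
```

```text
time: 6.77
position: [0.5697, 0.0543, 0.338]
ee_rot: [3.126, -0.303, -0.002]
ft_force: [-1.2, 0.5, 1.1]
gripper_width: 0.534
grasp_force: 0.0
t 6.77 pos [0.5697 0.0543 0.338 ] head -0.193 j6 1.76 F [-1.2  0.5  1.1] grip 0.0 w 0.534
turn -0.429 | cm before-turn axes [ -1.82 -19.78  21.79] | after-turn axes [  6.58 -18.74  21.79] | rows>=8,4
```

View pics/s2.png

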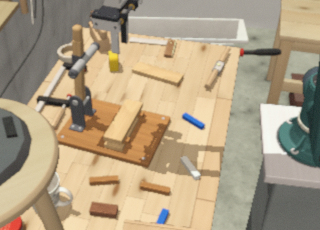

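```bash
python3 -m crank '0 0 0 -.107;0 0 0 -.107;0 0 0 -.107;0 0 0 -.107;1.3 -3.7 1 0;1.3 -3.7 1 0;1.3 -3.7 1 0;1.3 -3.7 1 0' 4.5 && python3 -m crank '1.3 -3.7 1 0;0 0 4 0;0 0 4 0;0 0 4 0;0 0 3 0;0 0 1.5 0;0 0 0 0;0 0 0 0'; python3 go.py .5895 .2518 .028 .236;python3 - <<'E'
from h import *
im,d,w=grab("top"); cv2.imwrite("pics/t2.png",cv2.resize(im[120:270,180:400],None,fx=3.6,fy=3.6)[...,::-1]); np.savez("top1.npz",im=im,w=w)
E
```

```text
time: 7.48
position: [0.5871, 0.2116, 0.2992]
ee_rot: [3.12, 0.367, 0.002]
ft_force: [0.7, -0.0, 0.2]
gripper_width: 0.479
grasp_force: 0.0
time: 8.15
position: [0.5907, 0.2493, 0.1234]
ee_rot: [3.119, 0.369, -0.003]
ft_force: [-0.0, 0.7, -0.1]
gripper_width: 0.48
grasp_force: 0.0
t 8.15 pos [0.5907 0.2493 0.1234] head 0.236 j6 1.65 F [-0.   0.7 -0.1] grip 0.0 w 0.480
turn -0.000 | cm before-turn axes [-0.04 -0.28  9.54] | after-turn axes [-0.04 -0.28  9.54] | rows>=3,1
```

View pics/t2.png

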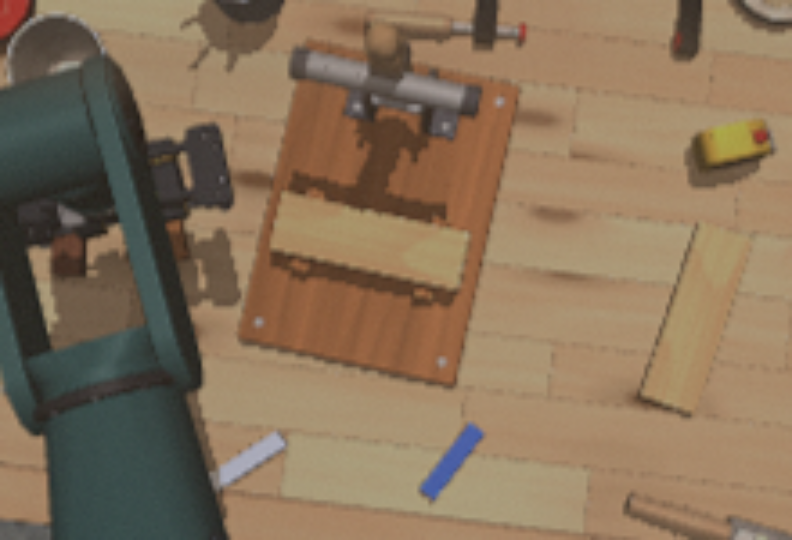

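The press arm is standing up (crop 385,80), and the pile top is clear at crop (370,240). I'll measure the pile and grasp sticker 1.

```bash
python3 - <<'E'
from h import *; from go import P,O,xd,yd
z=np.load("top1.npz"); w=z["w"][165:210,245:318].reshape(-1,3)
m=(w[:,2]>.045)&(w[:,2]<.095); p=w[m]; t=np.median(p[:,2]); p=p[abs(p[:,2]-t)<.006]
q=np.c_[(p[:,:2]-O)@xd,(p[:,:2]-O)@yd]; print("top z",t,len(p))
(c,s,a)=cv2.minAreaRect((q*1000).astype(np.float32)); print("press-frame centre mm",c,s,a, np.percentile(q*1000,[2,98],axis=0))
E
python3 -m crank '0 -.28 2 0;0 0 3 0;0 0 3 0;0 0 1.2 0;0 0 .3 0;0 0 0 0;0 0 0 0;0 0 0 0' && python3 -m crank '0 0 0 0;0 0 0 0;0 0 0 0;0 0 0 0;0 0 0 0;0 0 0 0;0 0 0 0;0 0 0 0' 0 10; python3 go.py .5895 .2518 .028 .236
```

```text
top z 0.06418715984854306 856
press-frame centre mm (-0.5225830078125, -0.08544921875) (179.6292724609375, 56.2927360534668) 89.87043762207031 [[-27.44984424 -86.29615089]
 [ 26.52913751  86.14624652]]
time: 8.87
position: [0.5922, 0.2529, 0.0321]
ee_rot: [-3.119, -0.369, -0.008]
ft_force: [-0.5, -0.5, 0.4]
gripper_width: 0.477
grasp_force: 0.0
time: 9.53
position: [0.5904, 0.2523, 0.0292]
ee_rot: [3.12, 0.37, 0.001]
ft_force: [0.5, -0.1, 2.1]
gripper_width: 0.189
grasp_force: 10.0
t 9.53 pos [0.5904 0.2523 0.0292] head 0.236 j6 1.65 F [ 0.5 -0.1  2.1] grip 10.0 w 0.189
turn -0.000 | cm before-turn axes [-0.1   0.03  0.12] | after-turn axes [-0.1   0.03  0.12] | rows>=1,1
```

```bash
python3 -m crank '0 0 -.7 0;0 0 -2 0;0 0 -3.5 0;0 0 -3.8 0;0 0 -3 0;0 0 -1 0;0 0 0 0;0 0 0 0'; python3 go.py p 0 .06 .115 -.192
```

```text
time: 10.2
position: [0.59, 0.2522, 0.1681]
ee_rot: [3.12, 0.369, -0.001]
ft_force: [-0.4, 0.1, -1.1]
gripper_width: 0.188
grasp_force: 10.0
t 10.20 pos [0.59   0.2522 0.1681] head 0.236 j6 1.65 F [-0.4  0.1 -1.1] grip 10.0 w 0.188
turn 0.428 | cm before-turn axes [-4.1  13.03  5.32] | after-turn axes [ 1.67 13.56  5.32] | rows>=4,4
```

```bash
python3 -m crank '0 0 0 .107;0 0 0 .107;0 0 0 .107;0 0 0 .107;.4 3.4 0 0;.4 3.4 0 0;.4 3.4 0 0;.45 3.3 0 0' && python3 -m crank '0 0 0 0;0 0 1.5 0;0 0 2 0;0 0 1.8 0;0 0 0 0;0 0 0 0;0 0 0 0;0 0 0 0'; python3 go.py p 0 .06 .093 -.192
```

```text
time: 10.87
position: [0.5784, 0.1152, 0.1644]
ee_rot: [3.125, -0.3, -0.012]
ft_force: [0.7, -0.3, -0.3]
gripper_width: 0.189
grasp_force: 10.0
time: 11.53
position: [0.5812, 0.117, 0.1167]
ee_rot: [-3.127, 0.301, -0.002]
ft_force: [0.4, 0.0, -0.2]
gripper_width: 0.187
grasp_force: 10.0
t 11.53 pos [0.5812 0.117  0.1167] head -0.192 j6 1.87 F [ 0.4  0.  -0.2] grip 10.0 w 0.187
turn 0.000 | cm before-turn axes [-0.05  0.12  2.37] | after-turn axes [-0.05  0.12  2.37] | rows>=1,1
```

Lower to about 5 mm above the estimate, then creep down.

```bash
python3 -m crank '0 .1 .6 0;0 0 .6 0;0 0 .4 0;0 0 .2 0;0 0 .1 0;0 0 .1 0;0 0 0 0;0 0 0 0' && python3 -m crank '0 0 .1 0;0 0 .1 0;0 0 .1 0;0 0 0 0;0 0 0 0;0 0 0 0;0 0 0 0;0 0 0 0'
```

```text
time: 12.2
position: [0.5806, 0.1156, 0.0961]
ee_rot: [3.127, -0.301, 0.0]
ft_force: [0.6, 0.4, 0.5]
gripper_width: 0.191
grasp_force: 10.0
time: 12.87
position: [0.5808, 0.1157, 0.0942]
ee_rot: [-3.127, 0.301, -0.002]
ft_force: [-1.0, -0.7, 5.5]
gripper_width: 0.19
grasp_force: 10.0
```

```bash
python3 -m crank '0 0 0 0;0 0 0 0;0 0 0 0;0 0 0 0;0 0 -.5 0;0 0 -1.5 0;0 0 -3 0;0 0 -3.5 0' 4.5; python3 go.py .4471 .2584 .12 -.146
```

```text
time: 13.53
position: [0.5789, 0.1155, 0.1762]
ee_rot: [3.126, -0.301, -0.009]
ft_force: [0.4, 0.6, -0.2]
gripper_width: 0.482
grasp_force: 0.0
t 13.53 pos [0.5789 0.1155 0.1762] head -0.192 j6 1.86 F [ 0.4  0.6 -0.2] grip 0.0 w 0.482
turn -0.046 | cm before-turn axes [-15.63 -11.52   5.69] | after-turn axes [-15.08 -12.23   5.69] | rows>=5,1
```

```bash
python3 -m crank '0 0 0 -.046;-3 -2.45 0 0;-3 -2.45 0 0;-3 -2.45 .5 0;-3 -2.45 2 0;-3.05 -2.45 3 0;0 0 1.5 0;0 0 0 0'; python3 go.py .4471 .2584 .028 -.146; python3 - <<'E'
from h import *; from go import P,O,xd,yd
im,d,w=grab("top"); w=w[165:215,245:318]
m=(w[...,2]>.074)&(w[...,2]<.09); q=w[m]; q=np.c_[(q[:,:2]-O)@xd,(q[:,:2]-O)@yd]*1000
print(len(q),cv2.minAreaRect(q.astype(np.float32)),np.median(w[m][:,2]))
E
```

```text
time: 14.2
position: [0.4511, 0.2534, 0.1098]
ee_rot: [3.13, -0.224, -0.01]
ft_force: [-1.5, -0.9, -0.5]
gripper_width: 0.474
grasp_force: 0.0
t 14.20 pos [0.4511 0.2534 0.1098] head -0.143 j6 2.12 F [-1.5 -0.9 -0.5] grip 0.0 w 0.474
turn 0.003 | cm before-turn axes [-0.42 -0.47  8.18] | after-turn axes [-0.42 -0.47  8.18] | rows>=2,1
135 ((-4.303348541259766, 56.17987823486328), (59.71150588989258, 75.40805053710938), 63.80276107788086) 0.07993549070440453
```

```bash
python3 -m crank '0 0 0 0;0 0 0 0;0 0 2.5 0;0 0 3 0;0 0 2 0;0 0 .5 0;0 0 0 0;0 0 0 0'; python3 go.py .4471 .2584 .028 -.146
```

```text
time: 14.92
position: [0.4563, 0.2531, 0.0351]
ee_rot: [-3.132, 0.231, -0.004]
ft_force: [0.4, -0.3, 0.9]
gripper_width: 0.477
grasp_force: 0.0
t 14.92 pos [0.4563 0.2531 0.0351] head -0.147 j6 2.12 F [ 0.4 -0.3  0.9] grip 0.0 w 0.477
turn -0.001 | cm before-turn axes [-0.99 -0.39  0.71] | after-turn axes [-0.99 -0.39  0.71] | rows>=1,1
```

```bash
python3 -m crank '-1 -.4 0 0;0 0 .4 0;0 0 .25 0;0 0 0 0;0 0 0 0;0 0 0 0;0 0 0 0;0 0 0 0' && python3 -m crank '0 0 0 0;0 0 0 0;0 0 0 0;0 0 0 0;0 0 0 0;0 0 0 0;0 0 0 0;0 0 0 0' 0 10; python3 go.py .4471 .2584 .028 -.146; python3 -m crank '0 0 -.7 0;0 0 -2 0;0 0 -3.5 0;0 0 -3.8 0;0 0 -3 0;0 0 -1 0;0 0 0 0;0 0 0 0'; python3 go.py p 0 -.06 .115 -.192
```

```text
time: 15.58
position: [0.4455, 0.2584, 0.0271]
ee_rot: [3.133, -0.23, 0.0]
ft_force: [0.2, 0.4, 0.7]
gripper_width: 0.48
grasp_force: 0.0
time: 16.25
position: [0.4454, 0.2585, 0.027]
ee_rot: [3.133, -0.229, 0.0]
ft_force: [1.0, 0.0, -0.5]
gripper_width: 0.19
grasp_force: 10.0
t 16.25 pos [0.4454 0.2585 0.027 ] head -0.146 j6 2.13 F [ 1.   0.  -0.5] grip 10.0 w 0.190
turn -0.000 | cm before-turn axes [ 0.17 -0.02 -0.1 ] | after-turn axes [ 0.17 -0.02 -0.1 ] | rows>=1,1
time: 16.92
position: [0.4452, 0.2584, 0.1666]
ee_rot: [3.133, -0.229, -0.0]
ft_force: [0.4, 0.8, -0.2]
gripper_width: 0.191
grasp_force: 10.0
t 16.92 pos [0.4452 0.2584 0.1666] head -0.146 j6 2.13 F [ 0.4  0.8 -0.2] grip 10.0 w 0.191
turn 0.046 | cm before-turn axes [14.91 24.12  5.16] | after-turn axes [16.   23.41  5.16] | rows>=7,1
```

```bash
python3 -m crank '0 0 0 .046;2.26 3.34 0 0;2.26 3.34 0 0;2.26 3.34 0 0;2.26 3.34 0 0;2.26 3.34 0 0;2.26 3.34 0 0;2.26 3.34 0 0' && python3 -m crank '0 0 0 0;0 0 1.5 0;0 0 2 0;0 0 1.8 0;0 0 0 0;0 0 0 0;0 0 0 0;0 0 0 0'; python3 go.py p -.0017 -.06 .093 -.192
```

```text
time: 17.58
position: [0.5547, -0.003, 0.1633]
ee_rot: [-3.127, 0.302, 0.01]
ft_force: [1.0, 1.0, -0.5]
gripper_width: 0.194
grasp_force: 10.0
time: 18.25
position: [0.5565, -0.001, 0.1148]
ee_rot: [3.127, -0.301, 0.002]
ft_force: [-0.6, -0.2, -0.6]
gripper_width: 0.191
grasp_force: 10.0
t 18.25 pos [ 0.5565 -0.001   0.1148] head -0.192 j6 1.66 F [-0.6 -0.2 -0.6] grip 10.0 w 0.191
turn 0.000 | cm before-turn axes [-0.05  0.07  2.18] | after-turn axes [-0.05  0.07  2.18] | rows>=1,1
```

```bash
python3 -m crank '0 .07 .6 0;0 0 .6 0;0 0 .4 0;0 0 .2 0;0 0 .1 0;0 0 .1 0;0 0 0 0;0 0 0 0' && python3 -m crank '0 0 .1 0;0 0 .1 0;0 0 .1 0;0 0 .05 0;0 0 0 0;0 0 0 0;0 0 0 0;0 0 0 0'
```

```text
time: 18.92
position: [0.556, -0.0019, 0.0941]
ee_rot: [3.127, -0.301, 0.0]
ft_force: [-0.2, -0.2, -0.2]
gripper_width: 0.196
grasp_force: 10.0
time: 19.58
position: [0.5561, -0.002, 0.092]
ee_rot: [3.127, -0.301, 0.002]
ft_force: [-1.9, 0.9, 5.7]
gripper_width: 0.19
grasp_force: 10.0
```

```bash
python3 -m crank '0 0 0 0;0 0 0 0;0 0 0 0;0 0 0 0;0 0 -.5 0;0 0 -1.5 0;0 0 -3 0;0 0 -3.5 0' 4.5; python3 -m crank '0 0 0 0;0 0 0 0;0 0 0 .124;0 0 0 0;0 0 0 0;0 0 0 0;0 0 0 0;0 0 0 0' 8.5;python3 go.py .5075 -.2614 .1 -.316
```

```text
time: 20.25
position: [0.5541, -0.0017, 0.1737]
ee_rot: [-3.127, 0.301, 0.01]
ft_force: [0.5, 0.0, 0.1]
gripper_width: 0.477
grasp_force: 0.0
time: 20.92
position: [0.5557, -0.0019, 0.1749]
ee_rot: [3.103, -0.493, -0.001]
ft_force: [-0.2, 0.2, 0.2]
gripper_width: 0.903
grasp_force: 0.0
t 20.92 pos [ 0.5557 -0.0019  0.1749] head -0.315 j6 1.78 F [-0.2  0.2  0.2] grip 0.0 w 0.903
turn 0.001 | cm before-turn axes [ 3.47 26.16  7.5 ] | after-turn axes [ 3.49 26.16  7.5 ] | rows>=7,1
```

```bash
python3 -m crank '.5 3.74 0 0;.5 3.74 0 0;.5 3.74 0 0;.5 3.74 0 0;.5 3.74 1 0;.5 3.74 1.5 0;.5 3.74 1.5 0;0 0 2 0'; python3 - <<'E'
from h import *; from go import P,O,xd,yd
im,d,w=grab("top"); cv2.imwrite("pics/t3.png",cv2.resize(im[120:270,180:400],None,fx=3.6,fy=3.6)[...,::-1])
p=w[160:215,240:318].reshape(-1,3); q=np.c_[(p[:,:2]-O)@xd,(p[:,:2]-O)@yd]*1000
for s in (60,-60):
    m=(p[:,2]>.0735)&(p[:,2]<.088)&(abs(q[:,0])<55)&(abs(q[:,1]-s)<30)
    print(m.sum(),cv2.minAreaRect(q[m].astype(np.float32)))
E
python3 go.py .5075 -.2614 .03 -.316
```

```text
time: 21.58
position: [0.5068, -0.2686, 0.116]
ee_rot: [3.096, -0.503, 0.004]
ft_force: [-0.4, -0.6, 0.5]
gripper_width: 0.907
grasp_force: 0.0
134 ((-1.4843559265136719, 61.434993743896484), (79.6203842163086, 18.095155715942383), 0.9147188663482666)
130 ((0.254974365234375, -58.604644775390625), (80.38497161865234, 17.735116958618164), 0.05025514215230942)
t 21.63 pos [ 0.5048 -0.2639  0.1102] head -0.321 j6 1.31 F [-1.1  0.8 -2.8] grip 0.0 w 0.905
turn -0.005 | cm before-turn axes [ 0.23 -0.32  8.02] | after-turn axes [ 0.23 -0.31  8.02] | rows>=2,1
```

View pics/t3.png

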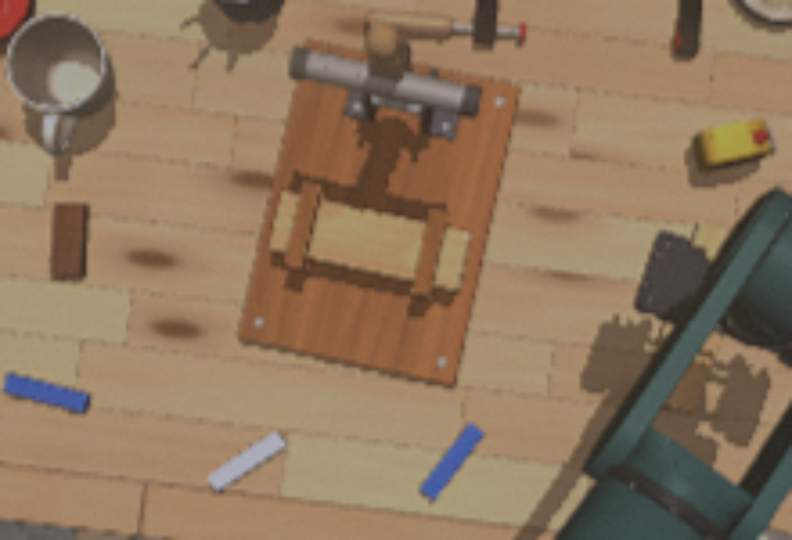

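Both stickers lie over their lines to within 2 mm, at crop (303,225) and (432,250), and the bystanders haven't moved. Next is the board.

```bash
python3 -m crank '.23 -.2 0 0;0 0 2.5 0;0 0 3 0;0 0 1.7 0;0 0 .6 0;0 0 .2 0;0 0 0 0;0 0 0 0';python3 go.py .5075 -.2614 .028 -.316
```

```text
time: 22.3
position: [0.5121, -0.2607, 0.0377]
ee_rot: [3.101, -0.493, 0.005]
ft_force: [0.2, -0.1, 1.0]
gripper_width: 0.904
grasp_force: 0.0
t 22.30 pos [ 0.5121 -0.2607  0.0377] head -0.315 j6 1.32 F [ 0.2 -0.1  1. ] grip 0.0 w 0.904
turn 0.001 | cm before-turn axes [-0.42  0.21  0.97] | after-turn axes [-0.42  0.21  0.97] | rows>=1,1
```

```bash
python3 -m crank '-.4 .2 0 0;0 0 .5 0;0 0 .3 0;0 0 0 0;0 0 0 0;0 0 0 0;0 0 0 0;0 0 0 0';python3 go.py .5075 -.2614 .028 -.316;  python3 -m crank '0 0 0 0;0 0 0 0;0 0 0 0;0 0 0 0;0 0 0 0;0 0 0 0;0 0 0 0;0 0 0 0' 0 25; python3 go.py .5075 -.2614 .028 -.316
```

```text
time: 22.97
position: [0.5062, -0.2612, 0.0276]
ee_rot: [3.102, -0.495, 0.0]
ft_force: [0.1, 0.1, -0.0]
gripper_width: 0.904
grasp_force: 0.0
t 22.97 pos [ 0.5062 -0.2612  0.0276] head -0.316 j6 1.31 F [ 0.1  0.1 -0. ] grip 0.0 w 0.904
turn -0.000 | cm before-turn axes [ 0.13 -0.02 -0.04] | after-turn axes [ 0.13 -0.02 -0.04] | rows>=1,1
time: 23.63
position: [0.5062, -0.2611, 0.0275]
ee_rot: [3.102, -0.495, 0.0]
ft_force: [0.5, -0.1, 0.2]
gripper_width: 0.591
grasp_force: 25.0
t 23.63 pos [ 0.5062 -0.2611  0.0275] head -0.316 j6 1.31 F [ 0.5 -0.1  0.2] grip 25.0 w 0.591
turn -0.000 | cm before-turn axes [ 0.14 -0.01 -0.05] | after-turn axes [ 0.14 -0.01 -0.05] | rows>=1,1
```

```bash
python3 -m crank '0 0 -.5 0;0 0 -1.5 0;0 0 -3 0;0 0 -3.5 0;0 0 -3.5 -.113;0 0 -2 -.113;0 0 0 -.113;0 0 0 -.113' && python3 -m crank '0 0 0 -.113;0 0 0 -.113;0 0 0 -.113;0 0 0 -.113;0 0 0 -.113;0 0 0 -.113;0 0 0 -.113;0 0 0 -.113' && python3 -m crank '0 0 0 -.113;0 0 0 -.113;0 0 0 -.113;0 0 0 0;0 0 0 0;0 0 0 0;0 0 0 0;0 0 0 0'; python3 go.py p -.002 .0014 .14 1.379
```

```text
time: 24.3
position: [0.507, -0.2618, 0.1704]
ee_rot: [3.131, 0.222, 0.006]
ft_force: [-1.0, -0.2, -2.0]
gripper_width: 0.591
grasp_force: 25.0
time: 24.97
position: [0.5058, -0.261, 0.1673]
ee_rot: [-2.722, -1.568, 0.001]
ft_force: [-0.1, -0.0, -1.0]
gripper_width: 0.593
grasp_force: 25.0
time: 25.63
position: [0.5061, -0.2611, 0.1675]
ee_rot: [2.425, 1.997, -0.0]
ft_force: [-0.5, 0.9, -1.1]
gripper_width: 0.596
grasp_force: 25.0
t 25.63 pos [ 0.5061 -0.2611  0.1675] head 1.378 j6 -0.38 F [-0.5  0.9 -1.1] grip 25.0 w 0.596
turn -0.001 | cm before-turn axes [32.56 -0.13  2.75] | after-turn axes [32.56 -0.08  2.75] | rows>=8,1
```

```bash
python3 -m crank '2 0 0 0;3.7 0 0 0;3.8 0 0 0;3.8 0 0 0;3.8 0 0 0;3.8 0 0 0;3.8 0 0 0;3.6 -.1 0 0' && python3 -m crank '2.5 0 0 0;1.5 0 0 0;0 0 1 0;0 0 1.5 0;0 0 0 0;0 0 0 0;0 0 0 0;0 0 0 0'; python3 go.py p -.002 -.0014 .1075 1.379
```

```text
time: 26.3
position: [0.5593, 0.019, 0.1677]
ee_rot: [2.424, 1.997, 0.001]
ft_force: [0.7, -1.8, -1.6]
gripper_width: 0.592
grasp_force: 25.0
time: 26.97
position: [0.5672, 0.0553, 0.1433]
ee_rot: [2.425, 1.996, 0.001]
ft_force: [0.1, 0.1, -1.3]
gripper_width: 0.598
grasp_force: 25.0
t 26.97 pos [0.5672 0.0553 0.1433] head 1.377 j6 0.19 F [ 0.1  0.1 -1.3] grip 25.0 w 0.598
turn -0.002 | cm before-turn axes [ 0.06 -0.06  3.58] | after-turn axes [ 0.06 -0.06  3.58] | rows>=1,1
```

```bash
python3 -m crank '0 0 1 0;0 0 1 0;0 0 .6 0;0 0 .4 0;0 0 .2 0;0 0 0 0;0 0 0 0;0 0 0 0' && python3 -m crank '0 0 .1 0;0 0 .1 0;0 0 .1 0;0 0 .1 0;0 0 0 0;0 0 0 0;0 0 0 0;0 0 0 0'
```

```text
time: 27.63
position: [0.5671, 0.0562, 0.1109]
ee_rot: [2.423, 1.998, 0.001]
ft_force: [0.5, -0.4, -1.0]
gripper_width: 0.594
grasp_force: 25.0
time: 28.3
position: [0.5671, 0.0562, 0.1085]
ee_rot: [2.423, 1.998, 0.002]
ft_force: [-2.3, 0.3, 6.1]
gripper_width: 0.593
grasp_force: 25.0
```

```bash
python3 -m crank '0 0 0 0;0 0 0 0;0 0 0 0;0 0 0 0;0 0 0 0;0 0 -.5 0;0 0 -1.5 0;0 0 -2.5 0' 8; python3 -m crank '0 0 -2 0;0 -3 -2 0;0 -4 0 0;0 -4 0 .1;0 -3 0 .12;0 0 0 .12;0 0 0 .12;0 0 0 .12' 5; python3 - <<'E'
from h import *; from go import P,O,xd,yd
im,d,w=grab("side"); cv2.imwrite("pics/s4.png",cv2.resize(im[100:300,180:450],None,fx=2.5,fy=2.5)[...,::-1])
p=w.reshape(-1,3); q=np.c_[(p[:,:2]-O)@xd,(p[:,:2]-O)@yd]*1000
m=(p[:,2]>.093)&(p[:,2]<.105)&(abs(q[:,0])<50)&(abs(q[:,1])<120)
print(m.sum(),np.median(p[m][:,2]),cv2.minAreaRect(q[m].astype(np.float32)))
m=(p[:,2]>.2)&(p[:,2]<.35)&(q[:,0]>60)&(q[:,0]<170)&(abs(q[:,1])<90); print("arm",m.sum(),np.percentile(q[m][:,0],[2,98]),p[m][:,2].max())
E
python3 go.py p .04 0 .33 -.192
```

```text
time: 28.97
position: [0.5648, 0.0561, 0.1489]
ee_rot: [-2.421, -1.995, 0.008]
ft_force: [0.4, 0.4, 0.2]
gripper_width: 0.849
grasp_force: 0.0
time: 29.63
position: [0.4296, 0.086, 0.1922]
ee_rot: [2.897, 1.214, 0.002]
ft_force: [-0.5, 0.8, 0.2]
gripper_width: 0.537
grasp_force: 0.0
828 0.10042131346411381 ((-2.5902442932128906, 0.27887725830078125), (183.4396514892578, 57.804534912109375), 89.8246841430664)
arm 754 [ 98.63853815 139.60440437] 0.349757089217826
t 29.68 pos [0.4299 0.0859 0.1922] head 0.790 j6 0.85 F [-0.2 -0.4 -0.3] grip 0.0 w 0.531
turn 0.982 | cm before-turn axes [  9.98  15.26 -13.76] | after-turn axes [ 18.23   0.18 -13.76] | rows>=6,8
```

View pics/s4.png

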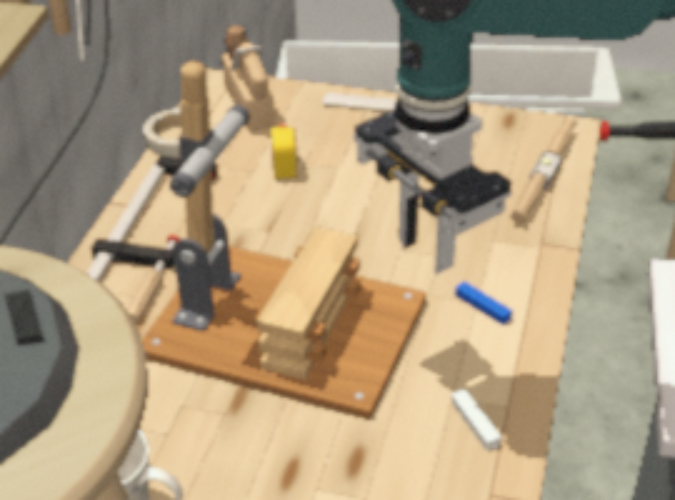

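The board lies flat on the stickers at crop (310,285), centred within 3 mm and level with its top at 0.100 m. The arm is still up at its stop. Now I'll fetch the arm.

```bash
python3 -m crank '0 0 -1.8 .122;0 0 -1.8 .122;0 0 -1.8 .123;0 0 -1.8 .123;0 0 -1.8 .123;0 0 -1.8 .123;0 0 -1.8 .123;0 0 -1.8 .123' && python3 -m crank '2.5 0 0 0;3.8 0 0 0;3.8 0 0 0;3.8 0 0 0;2.5 0 0 0;0 0 0 0;0 0 0 0;0 0 0 0'; python3 go.py p .124 0 .336 -.192
```

```text
time: 30.35
position: [0.43, 0.0857, 0.3367]
ee_rot: [3.128, -0.293, 0.001]
ft_force: [0.8, 0.1, -0.6]
gripper_width: 0.532
grasp_force: 0.0
time: 31.02
position: [0.5909, 0.056, 0.3356]
ee_rot: [-3.129, 0.285, 0.001]
ft_force: [-0.8, 0.1, 1.1]
gripper_width: 0.535
grasp_force: 0.0
t 31.02 pos [0.5909 0.056  0.3356] head -0.182 j6 1.75 F [-0.8  0.1  1.1] grip 0.0 w 0.535
turn 0.010 | cm before-turn axes [10.24  0.43 -0.04] | after-turn axes [10.24  0.32 -0.04] | rows>=3,1
```

```bash
python3 -m crank '2.5 .3 0 .01;3.5 0 0 0;3 0 0 0;1.2 0 0 0;0 0 0 0;0 0 0 0;0 0 0 0;0 0 0 0' && python3 -m crank '0 0 0 0;0 0 0 0;0 0 0 0;0 0 0 0;0 0 0 0;0 0 0 0;0 0 0 0;0 0 0 0' 0 12;  python3 go.py p .122 0 .338 -.192
```

```text
time: 31.68
position: [0.6897, 0.0342, 0.3375]
ee_rot: [-3.127, 0.301, -0.003]
ft_force: [-0.8, -0.4, 0.7]
gripper_width: 0.53
grasp_force: 0.0
time: 32.35
position: [0.6902, 0.0316, 0.336]
ee_rot: [3.124, -0.307, -0.001]
ft_force: [-2.8, -4.7, 1.5]
gripper_width: 0.271
grasp_force: 12.0
t 32.35 pos [0.6902 0.0316 0.336 ] head -0.196 j6 1.73 F [-2.8 -4.7  1.5] grip 12.0 w 0.271
turn -0.004 | cm before-turn axes [-0.18 -0.17 -0.2 ] | after-turn axes [-0.18 -0.18 -0.2 ] | rows>=1,1
```

```bash
python3 -m crank '-.6 .1 .05 0;-1 0 .16 0;-1.59 0 .33 0;-1.57 0 .44 0;-1.53 0 .56 0;-1.48 0 .67 0;-1.43 0 .78 0;-1.37 0 .88 0' && python3 -m crank '-1.3 0 .98 0;-1.22 0 1.07 0;-1.14 0 1.16 0;-1.05 0 1.24 0;-.96 0 1.32 0;-.86 0 1.38 0;0 0 0 0;0 0 0 0'; python3 go.py p -.042 0 .243 -.192
```

```text
time: 33.02
position: [0.5856, 0.0519, 0.2987]
ee_rot: [3.125, -0.305, 0.004]
ft_force: [-2.8, -4.7, 3.9]
gripper_width: 0.278
grasp_force: 12.0
time: 33.68
position: [0.5188, 0.0649, 0.2233]
ee_rot: [3.124, -0.303, -0.014]
ft_force: [-6.2, -4.6, 1.3]
gripper_width: 0.277
grasp_force: 12.0
t 33.68 pos [0.5188 0.0649 0.2233] head -0.193 j6 1.78 F [-6.2 -4.6  1.3] grip 12.0 w 0.277
turn -0.001 | cm before-turn axes [ 0.86 -0.18 -1.98] | after-turn axes [ 0.86 -0.18 -1.98] | rows>=1,1
```

```bash
python3 -m crank '-.7 .1 1.45 0;-.6 0 1.5 0;-.5 0 1.55 0;-.3 0 1 0;-.1 0 .6 0;-.1 0 .5 0;0 0 .2 0;0 0 0 0' && python3 -m crank '0 0 .2 0;0 0 .2 0;0 0 .2 0;0 0 .2 0;0 0 0 0;0 0 0 0;0 0 0 0;0 0 0 0'; python3 go.py p -.0784 0 .145 -.192
```

```text
time: 34.35
position: [0.497, 0.0691, 0.1554]
ee_rot: [3.126, -0.302, -0.013]
ft_force: [-7.9, -1.9, -1.2]
gripper_width: 0.277
grasp_force: 12.0
time: 35.02
position: [0.4966, 0.0692, 0.1476]
ee_rot: [3.126, -0.302, -0.015]
ft_force: [-8.4, -0.3, 0.3]
gripper_width: 0.277
grasp_force: 12.0
t 35.02 pos [0.4966 0.0692 0.1476] head -0.193 j6 1.79 F [-8.4 -0.3  0.3] grip 12.0 w 0.277
turn -0.001 | cm before-turn axes [-0.49 -0.19  0.27] | after-turn axes [-0.49 -0.19  0.27] | rows>=1,1
```

```bash
python3 -m crank '-.2 0 .1 0;-.1 0 .1 0;0 0 .1 0;0 0 .1 0;0 0 0 0;0 0 0 0;0 0 0 0;0 0 0 0'
```

```text
time: 35.68
position: [0.4962, 0.0693, 0.1449]
ee_rot: [3.126, -0.303, -0.004]
ft_force: [-6.0, -2.2, -1.6]
gripper_width: 0.272
grasp_force: 12.0
```

```bash
python3 -m crank '-.2 0 .1 0;0 0 .1 0;0 0 0 0;0 0 0 0;0 0 .1 0;0 0 .1 0;0 0 0 0;0 0 0 0'; python3 -m crank '0 0 0 0;0 0 0 0;0 0 0 0;0 0 0 0;0 0 0 0;0 0 0 0;0 0 0 0;0 0 0 0'; python3 - <<'E'
from h import *; from go import P,O,xd,yd
im,d,w=grab("side"); cv2.imwrite("pics/s5.png",cv2.resize(im[150:280,220:380],None,fx=4,fy=4)[...,::-1])
E
```

```text
time: 36.35
position: [0.4956, 0.0694, 0.1413]
ee_rot: [3.126, -0.303, 0.001]
ft_force: [0.3, -4.4, -3.1]
gripper_width: 0.271
grasp_force: 12.0
time: 37.02
position: [0.4956, 0.0694, 0.1413]
ee_rot: [3.126, -0.303, 0.001]
ft_force: [-0.2, -5.1, -1.7]
gripper_width: 0.276
grasp_force: 12.0
```

View pics/s5.png

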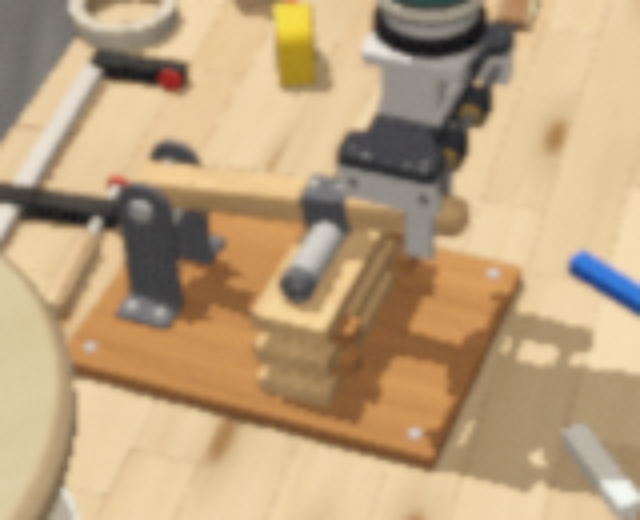

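The crossbar, at crop (310,260), is just above or on the board. Wrist force is still downward, so the tool still carries the arm; I'll creep further.

```bash
python3 -m crank '0 -.1 .1 0;0 0 .1 0;0 0 0 0;0 0 0 0;0 0 0 0;0 0 0 0;0 0 0 0;0 0 0 0'; python3 -m crank '0 0 .1 0;0 0 .1 0;0 0 0 0;0 0 0 0;0 0 0 0;0 0 0 0;0 0 0 0;0 0 0 0'
```

```text
time: 37.73
position: [0.4952, 0.0695, 0.139]
ee_rot: [3.124, -0.304, -0.001]
ft_force: [-1.5, -7.5, -2.9]
gripper_width: 0.274
grasp_force: 12.0
time: 38.4
position: [0.495, 0.0695, 0.1369]
ee_rot: [3.124, -0.304, -0.002]
ft_force: [-1.0, -7.1, -2.1]
gripper_width: 0.273
grasp_force: 12.0
```

```bash
python3 -m crank '0 .2 .1 0;0 0 .1 0;0 0 0 0;0 0 0 0;0 0 .1 0;0 0 0 0;0 0 0 0;0 0 0 0'; python3 -m crank '0 .1 .1 0;0 0 .1 0;0 0 0 0;0 0 0 0;0 0 0 0;0 0 0 0;0 0 0 0;0 0 0 0'
```

```text
time: 39.07
position: [0.4947, 0.0696, 0.1345]
ee_rot: [-3.126, 0.302, 0.001]
ft_force: [-3.8, 1.4, 1.7]
gripper_width: 0.274
grasp_force: 12.0
time: 39.73
position: [0.4948, 0.0695, 0.1344]
ee_rot: [-3.124, 0.301, -0.001]
ft_force: [-7.3, 4.2, 8.6]
gripper_width: 0.278
grasp_force: 12.0
```

It's down: z stopped and the upward force rose. Relieve, open, back off straight up.

```bash
python3 -m crank '-.2 -.1 -.15 0;0 0 0 0;0 0 0 0;0 0 0 0;0 0 0 0;0 0 0 0;0 0 0 0;0 0 0 0' 5; python3 -m crank '0 0 -1 0;0 0 -2.5 0;0 0 -3.5 0;0 0 -3.5 0;-2 0 -2 0;-3 0 0 0;-3 0 0 0;0 0 0 0'; python3 - <<'E'
from h import *; from go import P,O,xd,yd
im,d,w=grab("side"); cv2.imwrite("pics/s6.png",cv2.resize(im[150:280,220:380],None,fx=4,fy=4)[...,::-1])
p=w.reshape(-1,3); q=np.c_[(p[:,:2]-O)@xd,(p[:,:2]-O)@yd]*1000
m=(p[:,2]>.093)&(p[:,2]<.104)&(abs(q[:,0])<45)&(abs(q[:,1])<110)
print(m.sum(),np.median(p[m][:,2]),cv2.minAreaRect(q[m].astype(np.float32)))
print(robot.sense()["ft_force"],robot.sense()["position"])
E
```

```text
time: 40.4
position: [0.4931, 0.0692, 0.1336]
ee_rot: [3.127, -0.303, -0.0]
ft_force: [0.5, -0.2, -0.4]
gripper_width: 0.531
grasp_force: 0.0
time: 41.07
position: [0.4114, 0.0854, 0.2609]
ee_rot: [-3.126, 0.3, -0.003]
ft_force: [-0.7, -0.3, -0.3]
gripper_width: 0.531
grasp_force: 0.0
376 0.10022450609537065 ((-2.0895843505859375, 1.1484603881835938), (185.40206909179688, 58.597599029541016), 89.8907699584961)
[0.92226769 0.33234573 0.73122176] [0.41336968 0.08506155 0.26045439]
```

View pics/s6.png

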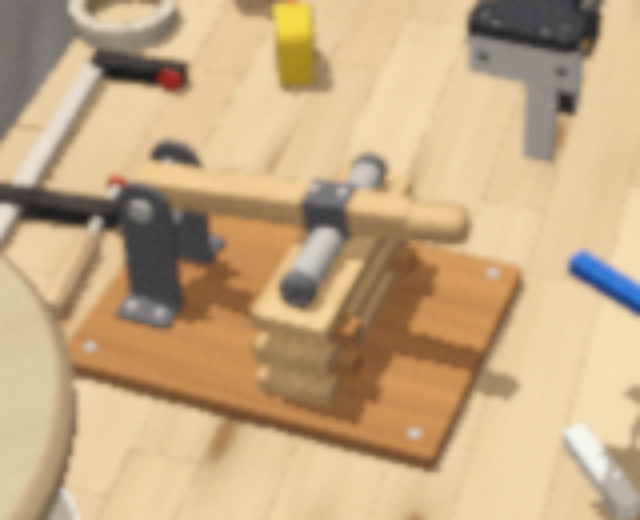

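The crossbar rests on the board at crop (320,250). The board is still square, 2 mm off centre, and the gripper is clear of everything, so I'm handing in.

```bash
python3 -c "
from bench import robot
print(robot.sign_off())"
```

```text
the job is handed in; nothing more can be done
None
```

The job is handed in at about 41 s: both stickers and the board are in place within about 3 mm, each felt to touch before release, and the arm's crossbar rests on the board; no verdict was returned.

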